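Square the well plate on the light viewer and shut its hood

TASK

On the plate viewer, slide the 24-well plate, flat on the glass without lifting or tipping it, until it sits square against its locating pins: long side on the two rear pins, end on the single end pin. Then bring the tilted-back amber hood forward past upright and lower it gently until it is fully shut over the plate; do not let it drop or slam, leave everything else on the bench where it is, and let go.

Things in the scene. Friction and masses are not known exactly. Their poses are not given: they have to be found in the camera images.
- viewer: Plate viewer: low grey light box, black top, lit pale window, fixed to the bench. 176 (x) by 224 (y) mm; flat deck 60 mm above the bench. Origin: centre of its underside, on the bench. z up, +x to its rear (hinge), -x to its front, +y to its left end, -y to its right end. A spine along the rear (x 80 to 92 mm) rises to 88 mm.
- pin_rear_r (a point): Foot, on the deck, of the right rear locating pin: steel, 6 mm across, 12 mm tall, axis at x 48, y -20 mm of the viewer. Fixed.
- pin_rear_l (a point): Foot of the left rear locating pin, alike, at x 48, y 48 mm of the viewer.
- pin_end (a point): Foot of the end pin, alike, at x -10, y -69 mm of the viewer; the plate's right end goes against it.
- nest (a point): Where the plate's centre (half-way up) is when it touches all three pins: (2.25, -2.1, 70) mm in the viewer's frame. Axes as the viewer's. Fixed on the viewer.
- plate_mid (a point): Centre, half-way up, of the loose white 24-well plate: rigid, 85.5 (its x) by 127.8 (its y) by 20 mm high, about 0.12 kg, flat on the deck. x points to its rear long side, y to its left end. At the start it is turned 0.15 to 0.4 rad anticlockwise from above (left end too far forward) and its centre lies 3 to 32 mm too far left.
- hood (a joint): Hood angle, rad: 0 = shut, resting on the deck; 1.57 = upright; 1.9 = tilted back on its rear stop (the start). The hinge is nearly free: in front of upright the hood falls shut if not held, behind upright it falls back. About 0.45 kg; some 2.5 N upward at the handle bar holds it when nearly shut.
- hood_mid (a point): Centre of the hood's panel. The hood is a clear amber tray, 216 mm wide along the hinge; 5 mm panel reaching 172 mm from the hinge axis, with front and side walls 35 mm deep, open below. x of this point runs towards the hinge, z out of the panel's outer face.
- hinge_mid (a point): Middle of the hood's hinge axis, fixed at (86, 0, 96) mm in the viewer's frame; the axis runs along the viewer's y.
- hood_bar (a point): Middle of the hood's handle bar: steel, 10 mm thick, 110 mm long, parallel to the hinge, held by an 8 mm arm at each end with its axis 40 mm out from the hood's front wall (35 mm free between). Shut, it is 212 mm in front of the hinge axis and 18 mm below it (78 mm above the bench); it moves on a circle about the hinge axis.
- reagent_mid (a point): Bystander: glass reagent bottle, 58 mm across, 135 mm tall, standing; point at its centre, half-way up.
- beaker_mid (a point): Bystander: clear plastic cup, 68 mm across, 85 mm tall, standing; point at its centre, half-way up.
- dropper_mid (a point): Bystander: small bottle, 36 mm across, 66 mm tall, standing; point at its centre, half-way up.
- kiwi_mid (a point): Bystander: half a kiwi fruit, 52 mm across, 30 mm high; point at its centre.
- plate_lid_mid (a point): Bystander: the plate's clear lid, 88 by 130.5 by 9 mm, lying on the bench; point at its centre.
- scoop_mid (a point): Bystander: white plastic scoop, 150 mm long, 10 mm high, lying on the bench; point near its middle.
- goggles_mid (a point): Bystander: clear safety goggles, 75 by 150 by 58 mm, on the bench; point at their centre.
Things that resemble listed ones, but are neither listed nor needed, are in the scene too. Of the things like the part that bears plate_mid, leave any that is brown, red or turquoise; of the rest the larger one is meant.

How it is judged (in metres and radians):
On the way, in this order (a step that is already met when the one before it is completed fails the run):
1. with the hood still back, the plate lies square against the two rear pins and the end pin (within 5 mm and 0.06 rad) (x of plate_mid in the frame of nest between -0.005 and 0.005 m and y of plate_mid in the frame of nest between -0.005 and 0.005 m and angle between the x axis of plate_mid and the x axis of nest, either way round below 0.06 rad and z of plate_mid in the frame of nest below 0.004 m and angle between plate_mid's own z axis and vertical below 0.06 rad and value of joint hood above 1.2 rad), for 0.2 s.
2. the hood is brought forward past upright, the plate still in place (x of plate_mid in the frame of nest between -0.005 and 0.005 m and y of plate_mid in the frame of nest between -0.005 and 0.005 m and angle between the x axis of plate_mid and the x axis of nest, either way round below 0.06 rad and z of plate_mid in the frame of nest below 0.004 m and angle between plate_mid's own z axis and vertical below 0.06 rad and value of joint hood below 1.45 rad), for 0.05 s.
3. the hood is fully shut over the plate (x of plate_mid in the frame of nest between -0.005 and 0.005 m and y of plate_mid in the frame of nest between -0.005 and 0.005 m and angle between the x axis of plate_mid and the x axis of nest, either way round below 0.06 rad and z of plate_mid in the frame of nest below 0.004 m and angle between plate_mid's own z axis and vertical below 0.06 rad and value of joint hood below 0.03 rad), for 0.2 s.
At the end, for the whole second after the job is handed in: The hood is shut (within 0.03 rad) and still, and under it the plate lies flat with its centre within 5 mm of the nest along each side and square to it within 0.06 rad (all of step 3 and velocity of joint hood between -0.05 and 0.05 rad/s); the robot touches nothing.
It fails at once if the hood slams onto the deck or onto its rear stop (faster than 2 rad/s near the stop) ((value of joint hood below 0.3 rad and velocity of joint hood below -2 rad/s) or (value of joint hood above 1.7 rad and velocity of joint hood above 2 rad/s)).
It fails at once if the plate is lifted more than 8 mm off the deck or tipped by more than 0.2 rad (z of plate_mid in the frame of nest above 0.008 m or angle between plate_mid's own z axis and vertical above 0.2 rad).
It fails at once if a bystander is moved by more than 20 mm (distance of any of reagent_mid, beaker_mid, dropper_mid, kiwi_mid, plate_lid_mid, scoop_mid, goggles_mid from where it was at the start of the episode above 0.02 m).
It also fails if it takes over 72 s, if anything falls off the work surface, if the arm or the gripper's body presses on something with over 40 N, if the wrist force passes 120 N, or if a joint passes its speed limit or range.

ROBOT

A 6-joint arm with a two-finger parallel gripper is mounted at the origin on the work surface. World frame = base frame: x ahead of the robot, y to its left, z up, the work surface at z = 0. Lengths are in mm, angles in rad, forces in N, time in s.
With the tool pointing down it reaches from about 350 to 975 mm from the base axis. Payload 7.1 kg.
Tool frame: the origin (TCP) lies between the finger pads; the fingertips stand 14 mm ahead of it and the grasp point (between the pads) lies 5 mm behind it; z points along the fingers, y is the direction in which the jaws open and shut (so a half turn about z gives the same grasp; the last joint's range is limited). The gripper opens to 88 mm and grips with 3 to 60 N. Pads are 20 mm wide; open, the fingers measure 115 mm over their backs; the gripper's body (75 mm by 178 mm) begins 61 mm behind the grasp point.
Start: joints at [-1.331, 0.423, 1.63, -0, 1.089, -0.019], TCP at [159.969, -604.164, 236.675] pointing down, gripper open.
Joint ranges: [-3, 3], [-0.9, 2.11], [0.09, 2.58], [-1.31, 4.45], [0.11, 2.69], [-2.54, 2.54]. Speed limits (rad/s): [2.39, 2.39, 3.01, 3.14, 3.14, 3.14].

INTERFACE

Orientations are given as a rotation vector (axis times angle).
In Python, from workcell import get_obs, get_image, calibration, close_job, regions_of, place_of gives the robot as it stands.
- The arm moves only by the tool move_arm, never from a script. Its argument "deltas" is a list of rows, each a list of 5 numbers: the closure in counts, from 0 (fully open) to 255 (shut), then the shift along the tool's x, y, z in m, then the turn about the tool's z in rad. In form: [[grip, x, y, z, roll], ...]. A call has 1 to 5 rows; each row is the pose to reach, as a shift and turn from the pose commanded when the call began, along the tool's axes at that moment; what a row does not reach only later rows make up. A row lasts 1/12 s, in which the tool goes at most 41.7 mm and 7.16 degrees, less where a joint would pass 70% of its speed; a pose out of reach is approached as far as the arm can. A call with a gripper value outside its range is refused whole. The fingers move at their own pace and stop on an object; the grip force is fixed at half the most. Time passes only in rows, so rows that repeat a pose let the fingers close. It gives the time, the measured TCP pose, the force and the opening at its end, in the units of the state.
- get_obs(): the state, without advancing time (a new reading comes with each control period).
- get_image(name): name is "scene" or "top" or "wrist"; returns the picture (420x560x3 uint8, blue, green, red); there is no depth.
- calibration(name): a dict with "intrinsics" (3x3 intrinsics, pixels), "world_to_cam" (4x4, takes a point from world to camera coordinates); the wrist camera has in their place "hand_eye" (4x4, takes a point from camera to tool coordinates, whose origin is the TCP and whose axes are the flange's). Camera axes: x right, y down, z forward; pixel columns grow to the right and rows downward; lengths in mm; the calibration is good to about 2 mm. A picture is of the moment at which its call begins: read the wrist's pose just before it. calibration takes no time and is no camera call.
- close_job(): hands the job in, once; it reports no verdict.
Trained networks look in the newest picture that a camera, given by its name, has taken for a name from the list of things; names that differ only in an ending like _2 or _b are one class to them, and where a whole thing is asked for, a point or a joint stands for the part that bears it (a point fixed in the world has none). Each returns a list of dicts, best first, with "conf" (0 to 1); they miss things now and then, are a little off and sometimes report something else, mostly with a low value. They report only what shows in the picture. A call takes as long as a camera call. They do not tell look-alikes from the thing itself.
- regions_of(camera, name): "region" (420x560 bool, what is visible of it).
- place_of(camera, name): "location" ([x, y, z] in mm, in world coordinates, good to about 4 mm: a listed point, or the origin of a listed thing).
The state is a dict: "t": time; "qpos": joint angles; "qvel": joint speeds; "joint_torque": joint torques, N m; "ee_pos": TCP position; "orientation": TCP orientation; "ft_force": force on the tool from outside, world axes, zero at the start; "moment": the same for the moment, N m; "width": finger opening in mm.
Only numpy, scipy, OpenCV 4.12 (cv2) and the standard library are available. Lean on these libraries where they do the work, as an engineer would, in place of code of your own. Each camera call takes 0.05 s, during which the arm holds its last target.

## Working session

There is one attempt and no reset: what is moved stays moved. The work goes in short steps, Python scripts to look and compute and a tool call to move; the robot and the scene stay as the last step left them, time stands still between calls to the robot, and variables do not carry over. Pictures are saved under pics/ and viewed, and the job is handed in when it is done.

Besides the shell and the picture viewer there is one more tool, called as name(argument=value, ...), one argument or row to a line, values as JSON. move_arm: Moves the arm, as the interface text tells. Its arguments: {"type":"object","properties":{"deltas":{"type":"array","items":{"type":"array","items":{"type":"number"}}}},"required":["deltas"]}

```bash
ls; mkdir -p pics
python3 - <<'E'
from workcell import *
import cv2
o=get_obs();print({k:(v if not hasattr(v,'round') else v) for k,v in o.items()})
for c in ["scene","top","wrist"]:
    cv2.imwrite(f"pics/{c}0.png",get_image(c))
    print(c,calibration(c))
for c in ["scene","top"]:
  for n in ["viewer","pin_rear_r","pin_rear_l","pin_end","nest","plate_mid","hinge_mid","hood_bar","hood_mid"]:
    try: print(c,n,[(r['conf'],r['location']) for r in place_of(c,n)])
    except Exception as e: print(n,e)
E
```

```text
pics
{'t': 0.0, 'qpos': array([-1.33100348e+00,  4.23814189e-01,  1.63070234e+00,  1.22344308e-05,
        1.08862553e+00, -1.90215294e-02]), 'qvel': array([ 0.00132767, -0.00133696, -0.00072096, -0.00050985, -0.00017597,
       -0.00029831]), 'joint_torque': array([ 1.59906904e-03, -5.44624686e+01, -2.73669720e+01,  6.43199449e-02,
        2.28069682e-02, -1.29287118e-04]), 'ee_pos': array([ 159.84323771, -603.64471984,  235.91348937]), 'orientation': array([-3.11379730e+00, -4.05203211e-01,  2.51072271e-04]), 'ft_force': array([-0.22678897,  1.33625059, -0.43137637]), 'moment': array([0.00990027, 0.00126264, 0.02922718]), 'width': 87.85093182618164}
scene {'intrinsics': array([[469.07633299,   0.        , 271.13816284],
       [  0.        , 469.07633299, 213.48114159],
       [  0.        ,   0.        ,   1.        ]]), 'world_to_cam': array([[ 2.18224768e-01,  9.75852052e-01,  9.52488393e-03,
        -1.30820962e+02],
       [ 7.33910541e-01, -1.57671888e-01, -6.60692737e-01,
        -3.28789377e+02],
       [-6.43236557e-01,  1.51169932e-01, -7.50596019e-01,
         1.69385909
[... 1676 characters left out ...]
)]
scene hood_bar [(0.75, [639.7, -147.4, 303.9])]
scene hood_mid [(0.97, [629.8, -123.6, 179.2])]
top viewer [(0.78, [574.9, -30.1, -0.2])]
top pin_rear_r [(0.85, [583.7, -77.2, 64.6]), (0.7, [638.0, -48.6, 62.4])]
top pin_rear_l [(0.85, [583.7, -77.2, 64.6]), (0.7, [638.0, -48.6, 62.4])]
top pin_end [(0.62, [507.6, -49.4, 61.9])]
top nest [(0.89, [569.0, -25.1, 70.6])]
top plate_mid [(0.89, [429.4, 424.1, 7.7]), (0.75, [566.1, -243.3, 5.9]), (0.68, [325.1, 151.8, 7.8]), (0.64, [273.3, 320.1, 4.7]), (0.6, [572.1, -0.2, 68.2])]
top hinge_mid [(0.96, [617.3, -96.8, 93.1]), (0.34, [584.0, -78.3, 63.1])]
top hood_bar [(0.89, [639.7, -144.6, 299.3])]
top hood_mid [(0.58, [634.2, -124.0, 177.2])]
```

View pics/scene0.png

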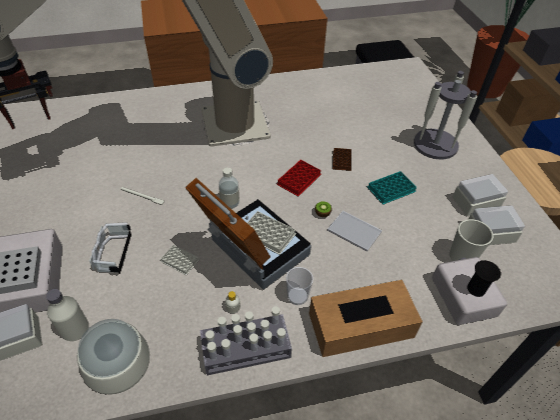

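View pics/top0.png

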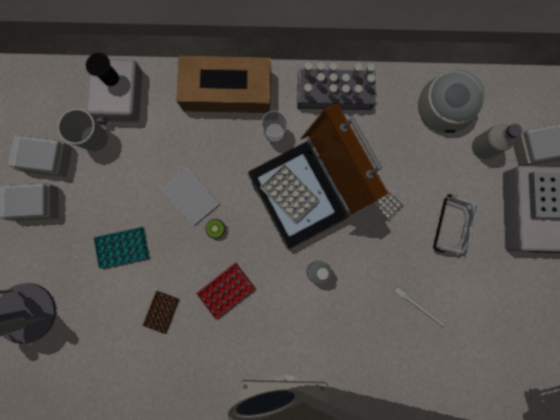

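View pics/wrist0.png

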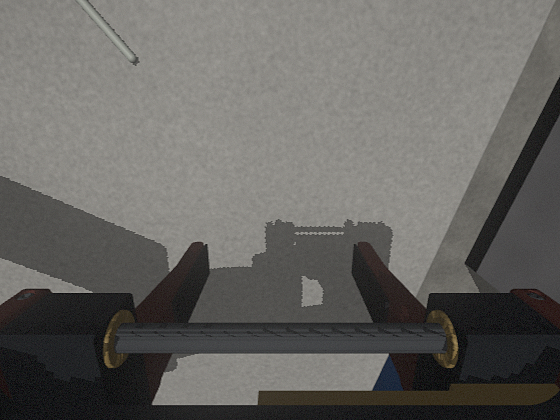

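The viewer is rotated about -60° (its hood leans away to the lower right). The plate sits on it at about (570, 0), and the bar is at about (640, -146, 302). I'll fit the viewer pose and check it by overlaying it on the pictures.

```bash
cat > h.py <<'E'
import numpy as np, cv2
from workcell import *
from scipy.spatial.transform import Rotation as R
def proj(cam,P):
    c=calibration(cam);W=np.array(c['world_to_cam']);K=np.array(c['intrinsics'])
    P=np.atleast_2d(P);p=(W[:3,:3]@P.T).T+W[:3,3];q=(K@p.T).T
    return q[:,:2]/q[:,2:]
def unproj(cam,uv,z):
    c=calibration(cam);W=np.array(c['world_to_cam']);K=np.array(c['intrinsics'])
    d=W[:3,:3].T@np.linalg.inv(K)@np.array([uv[0],uv[1],1.]);o=-W[:3,:3].T@W[:3,3]
    return o+d*(z-o[2])/d[2]
def v2w(P,pose):
    P=np.atleast_2d(np.array(P,float));x,y,a=pose;c,s=np.cos(a),np.sin(a)
    return np.c_[x+c*P[:,0]-s*P[:,1],y+s*P[:,0]+c*P[:,1],P[:,2]]
def w2v(P,pose):
    P=np.atleast_2d(np.array(P,float));x,y,a=pose;c,s=np.cos(a),np.sin(a)
    d=P[:,:2]-[x,y];return np.c_[c*d[:,0]+s*d[:,1],-s*d[:,0]+c*d[:,1],P[:,2]]
def bar(th,d=0):
    return np.array([86-212*np.cos(th)-18*np.sin(th),d,96+212*np.sin(th)-18*np.cos(th)])
def rect(cx,cy,a,lx,ly,z):
    o=np.array([[-1,-1],[1,-1],[1,1],[-1,1]])*[lx/2,ly/2];c,s=np.cos(a),np.sin(a)
    return np.c_[cx+c*o[:,0]-s*o[:,1],cy+s*o[:,0]+c*o[:,1],np.full(4,z)]
E
python3 - <<'E'
from h import *
from scipy.optimize import least_squares
pts=[((0,0,0),(574.6,-27.6,0)),((0,0,0),(574.9,-30.1,0)),((48,48,60),(638.7,-43.4,0)),((48,48,60),(638,-48.6,0)),((48,-20,60),(577.6,-73.4,0)),((48,-20,60),(583.7,-77.2,0)),
((-10,-69,60),(503.9,-54.4,0)),((-10,-69,60),(507.6,-49.4,0)),((86,0,96),(615.2,-107.3,0)),((86,0,96),(617.3,-96.8,0)),(tuple(bar(1.9)),(639.7,-147.4,0)),(tuple(bar(1.9)),(639.7,-144.6,0)),((2.25,-2.1,70),(578.5,-28.4,0)),((2.25,-2.1,70),(569,-25.1,0))]
A=np.array([p[0] for p in pts]);B=np.array([p[1] for p in pts],float)
f=lambda q:(v2w(A,q)[:,:2]-B[:,:2]).ravel()
r=least_squares(f,[574,-29,-1.05],loss='soft_l1',f_scale=3);print(r.x);print(f(r.x).reshape(-1,2).round(1))
pose=r.x
rs=[]
for cam in("top","scene"):
    im=cv2.imread(f"pics/{cam}0.png");s=4
    u0=proj(cam,v2w([[0,0,60]],pose))[0];w=(90,75)
    x0,y0=int(u0[0]-w[0]),int(u0[1]-w[1])
    im=cv2.resize(im[y0:y0+2*w[1],x0:x0+2*w[0]],None,fx=s,fy=s,interpolation=cv2.INTER_CUBIC)
    im0=im.copy()
    im=cv2.convertScaleAbs(im,alpha=1.5)
    def dr(P,col):
        q=((proj(cam,v2w(P,pose))-[x0,y0]+.5)*s).astype(int);cv2.polylines(im,[q],True,col,1)
    dr(rect(0,0,0,176,224,60),(0,255,0));dr(rect(0,0,0,176,224,0),(0,180,0))
    dr(rect(2.25,-2.1,0,85.5,127.8,80),(255,0,255))
    for p in[(48,-20),(48,48),(-10,-69)]:
        dr([[*p,60],[*p,72]],(0,0,255))
    dr([bar(1.9,-55),bar(1.9,55)],(255,255,0))
    cv2.imwrite(f"pics/ov_{cam}.png",im);cv2.imwrite(f"pics/cr_{cam}.png",cv2.convertScaleAbs(im0,alpha=1.5))
E
```

```text
[573.57534908 -26.00411277  -1.06507573]
[[-1.   1.6]
 [-1.3  4.1]
 [ 0.1 -1.3]
 [ 0.8  3.9]
 [ 1.7 -4.3]
 [-4.4 -0.5]
 [ 4.5  3.7]
 [ 0.8 -1.3]
 [ 0.   6.1]
 [-2.1 -4.4]
 [ 0.5  1.1]
 [ 0.5 -1.7]
 [-5.7 -0.6]
 [ 3.8 -3.9]]
```

View pics/ov_top.png

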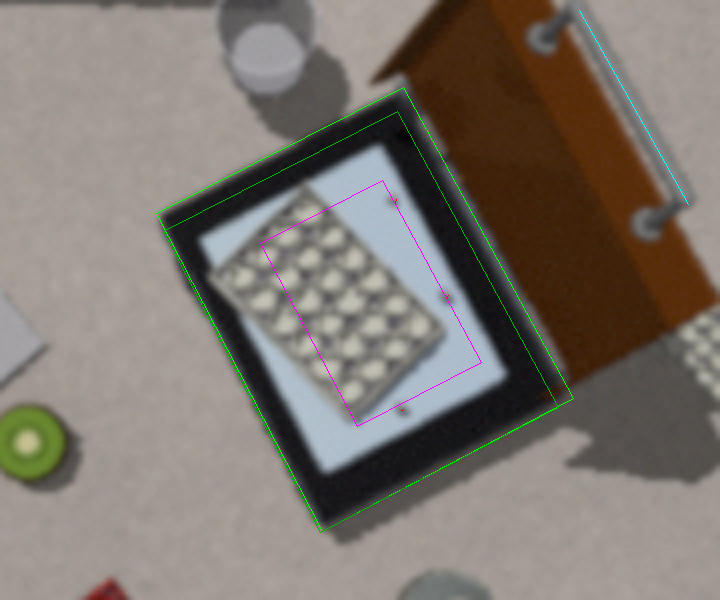

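View pics/ov_scene.png

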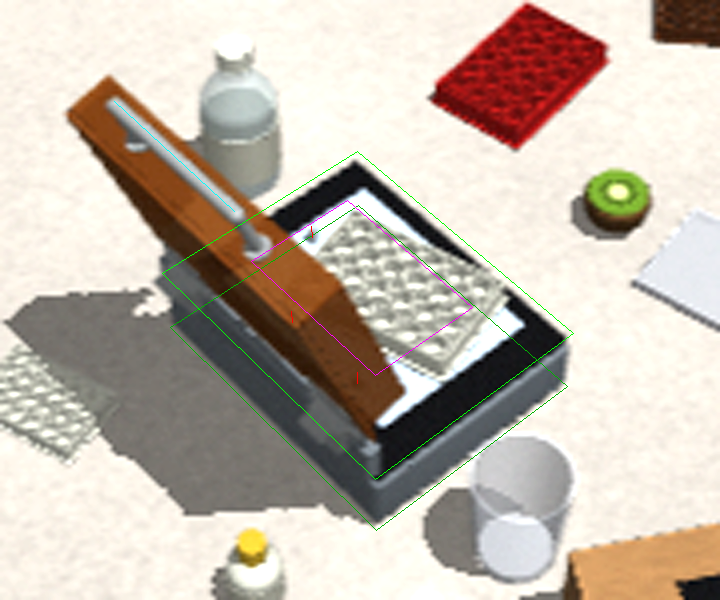

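Top view: plate corners in the crop at about (305,185), (210,275), (355,420), (443,330), turned relative to the magenta nest outline. Pins are at (393,200), (447,297) and (402,408). The fit is good to a few mm. Next I'll move the wrist camera over the viewer to refine it.

Run:
```python
from h import *
o=get_obs();M=R.from_rotvec(o['orientation']).as_matrix();print(M.round(3))
a=-1.065
# tool x yaw now
print('tool x yaw',np.arctan2(M[1,0],M[0,0]))
H=np.array(calibration('wrist')['hand_eye']);print('cam fwd tool',H[:3,2],H[:3,3])
c=np.array([573.6,-26,0])
d=M.T@(np.array([573.6,-26,330])-o['ee_pos']);print(d)
```

```text
[[ 0.967  0.256  0.   ]
 [ 0.256 -0.967 -0.   ]
 [ 0.     0.    -1.   ]]
tool x yaw 0.25876310400041086
cam fwd tool [-0.30831215  0.00143088  0.95128417] [  84.27980759   -0.62949612 -146.72963333]
[ 547.81062785 -453.08825856  -93.31376671]
```

```bash
cat > go.py <<'E'
import sys
from h import *
def go(x,y,z,yaw):
    o=get_obs();M=R.from_rotvec(o['orientation']).as_matrix()
    d=M.T@(np.array([x,y,z])-o['ee_pos'])/1000
    y0=np.arctan2(M[1,0],M[0,0]);r=-((yaw-y0+np.pi)%(2*np.pi)-np.pi)
    print('t%.2f'%o['t'],'pos',o['ee_pos'].round(1),'yaw',round(y0,3),'d',d.round(4),'roll',round(r,3),'F',o['ft_force'].round(1),'w',round(o['width'],1),'tilt',(M[:,2]).round(3))
if __name__=='__main__': go(*map(float,sys.argv[1:5]))
E
python3 go.py 430 0 270 2.077
```

```text
t1.05 pos [ 160.  -604.2  236.7] yaw 0.259 d [ 0.4156 -0.515  -0.0333] roll -1.818 F [-0.4  0.7 -0.2] w 87.7 tilt [ 0. -0. -1.]
```

move_arm(
  deltas=[
    [0,0.025,-0.031,-0.006,-0.12],
    [0,0.05,-0.062,-0.012,-0.24],
    [0,0.075,-0.093,-0.018,-0.36],
    [0,0.1,-0.124,-0.024,-0.48],
    [0,0.125,-0.155,-0.03,-0.6],
  ],
)

```text
t: 1.47
ee_pos: [241.4, -420.6, 266.9]
orientation: [2.853, 1.315, 0.0]
ft_force: [0.4, -0.2, 0.3]
width: 87.6
```

```bash
python3 go.py 430 0 270 2.077
```

```text
t1.47 pos [ 241.4 -420.6  266.9] yaw 0.864 d [ 0.4423 -0.1297 -0.0031] roll -1.213 F [ 0.4 -0.2  0.3] w 87.6 tilt [ 0.  0. -1.]
```

move_arm(
  deltas=[
    [0,0.038,-0.011,0,-0.12],
    [0,0.076,-0.022,0,-0.24],
    [0,0.114,-0.033,0,-0.36],
    [0,0.152,-0.044,0,-0.48],
    [0,0.19,-0.055,0,-0.6],
  ],
)

```text
t: 1.88
ee_pos: [324.0, -240.9, 267.0]
orientation: [2.336, 2.099, 0.0]
ft_force: [0.6, -0.3, -0.1]
width: 87.4
```

```bash
python3 go.py 430 0 270 2.077
```

```text
t1.88 pos [ 324.  -240.9  267. ] yaw 1.464 d [ 0.2508  0.0798 -0.003 ] roll -0.613 F [ 0.6 -0.3 -0.1] w 87.4 tilt [ 0.001 -0.001 -1.   ]
```

move_arm(
  deltas=[
    [0,0.038,0.012,0,-0.12],
    [0,0.076,0.024,0,-0.24],
    [0,0.114,0.036,0,-0.36],
    [0,0.152,0.048,0,-0.48],
    [0,0.19,0.061,0,-0.6],
  ],
)

```text
t: 2.3
ee_pos: [405.8, -58.6, 267.1]
orientation: [1.611, 2.696, 0.001]
ft_force: [0.6, -1.2, -0.6]
width: 87.5
```

```bash
python3 go.py 562 -4 265 2.077
```

```text
t2.30 pos [405.8 -58.6 267.1] yaw 2.065 d [-0.0259  0.1634  0.0022] roll -0.012 F [ 0.6 -1.2 -0.6] w 87.5 tilt [ 0.001 -0.    -1.   ]
```

move_arm(
  deltas=[
    [0,-0.006,0.04,0,-0.012],
    [0,-0.012,0.08,0,-0.012],
    [0,-0.018,0.12,0.002,-0.012],
    [0,-0.026,0.16,0.002,-0.012],
    [0,-0.026,0.163,0.002,-0.012],
  ],
)

```text
t: 2.72
ee_pos: [567.4, -5.2, 264.6]
orientation: [1.599, 2.701, 0.004]
ft_force: [-1.0, 1.0, -0.7]
width: 87.7
```

```bash
cat >> h.py <<'E'
def wcal():
    o=get_obs();M=R.from_rotvec(o['orientation']).as_matrix()
    H=np.array(calibration('wrist')['hand_eye']);K=np.array(calibration('wrist')['intrinsics'])
    Rc=M@H[:3,:3];tc=M@H[:3,3]+o['ee_pos'];return K,Rc,tc
def wproj(cal,P):
    K,Rc,tc=cal;p=(np.atleast_2d(P)-tc)@Rc;q=(K@p.T).T;return q[:,:2]/q[:,2:]
def wun(cal,uv,z):
    K,Rc,tc=cal;d=Rc@np.linalg.inv(K)@np.array([uv[0],uv[1],1.]);return tc+d*(z-tc[2])/d[2]
E
python3 - <<'E'
from h import *
import pickle
cal=wcal();im=get_image('wrist');cv2.imwrite('pics/w1.png',im);pickle.dump(cal,open('w1.pkl','wb'))
for n in["viewer","pin_rear_r","pin_end","plate_mid","nest"]:
    print(n,[(r['conf'],r['location']) for r in place_of('wrist',n)])
pose=[573.6,-26,-1.065]
im=cv2.convertScaleAbs(im,alpha=1.3)
def dr(P,col): cv2.polylines(im,[wproj(cal,v2w(P,pose)).astype(int)],True,col,1)
dr(rect(0,0,0,176,224,60),(0,255,0));dr(rect(2.25,-2.1,0,85.5,127.8,80),(255,0,255))
for p in[(48,-20),(48,48),(-10,-69)]: dr([[*p,60],[*p,72]],(0,0,255))
cv2.imwrite('pics/w1o.png',im)
E
```

```text
viewer []
pin_rear_r [(0.94, [582.0, -81.2, 61.9]), (0.65, [640.6, -46.1, 59.9]), (0.51, [630.3, -126.9, 179.3])]
pin_end [(0.77, [505.3, -52.6, 57.6]), (0.65, [382.4, -79.8, 63.1]), (0.4, [743.0, 38.1, 43.3])]
plate_mid [(0.77, [573.4, -0.1, 71.0])]
nest []
```

View pics/w1o.png

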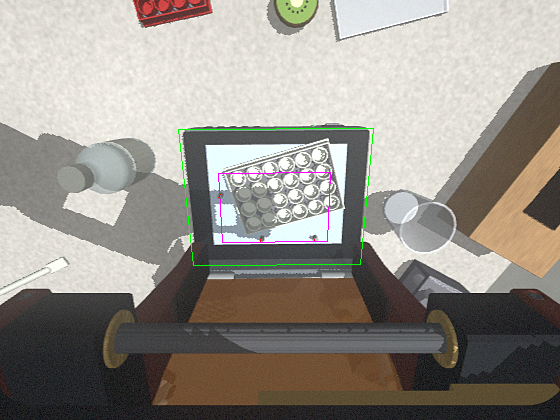

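Wrist view: the plate is tilted over the nest outline, with the pins near (220,196), (262,238) and (315,238). I'll zoom in for precise pixels.

Run:
```python
import cv2
im=cv2.imread('pics/w1.png')[115:275,170:380]
cv2.imwrite('pics/w1c.png',cv2.convertScaleAbs(cv2.resize(im,None,fx=3.75,fy=3.75,interpolation=cv2.INTER_CUBIC),alpha=1.2))
```

```text
(no output)
```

View pics/w1c.png

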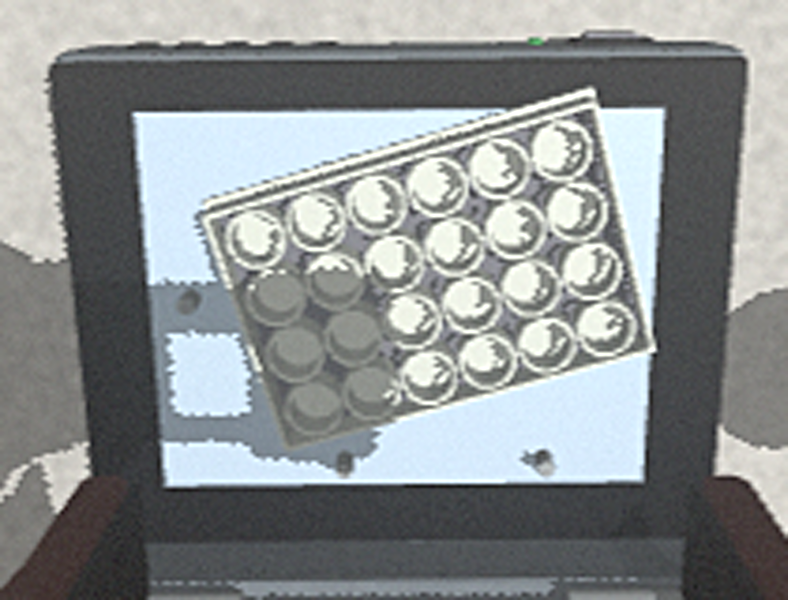

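Run:
```python
from h import *
import pickle
from scipy.optimize import least_squares
cal=pickle.load(open('w1.pkl','rb'))
px=lambda p:((p[0]+.5)/3.75-.5+170,(p[1]+.5)/3.75-.5+115)
A=np.array([[48,-20,60],[48,48,60],[-10,-69,60],[48,-20,72],[48,48,72],[-10,-69,72.]])
P=np.array([wun(cal,px(p),z) for p,z in zip([(345,454),(538,455),(193,297),(343,470),(546,470),(186,306)],[60]*3+[72]*3)])
f=lambda q:(v2w(A,q)-P)[:,:2].ravel()
r=least_squares(f,[574,-26,-1.065]);print('pins fit',r.x,f(r.x).reshape(-1,2).round(1).tolist())
D=np.array([wun(cal,px(p),60) for p in[(50,62),(747,57)]]);print('deck front corners in v',w2v(D,[573.6,-26,-1.065]),'exp -88,-112/112', w2v(D,r.x))
C=np.array([wun(cal,px(p),80) for p in[(596,102),(212,214),(290,447),(655,350)]])
c=w2v(C,r.x);print(c.round(1),'centre',c.mean(0),'ang',np.arctan2(-(c[0]-c[1])[0],(c[0]-c[1])[1]),np.arctan2(-(c[3]-c[2])[0],(c[3]-c[2])[1]))
print('len',np.linalg.norm(c[0]-c[1]),np.linalg.norm(c[1]-c[2]))
```

```text
pins fit [572.89130756 -24.38632612  -1.06317574] [[0.3, -0.9], [1.3, 0.6], [-0.9, 0.4], [0.0, -0.3], [-0.0, 0.1], [-0.8, 0.1]]
deck front corners in v [[ -85.83268841 -107.38261069   60.        ]
 [ -86.61430448  106.9586014    60.        ]] exp -88,-112/112 [[ -84.2737488  -107.39092788   60.        ]
 [ -84.66435006  106.95135342   60.        ]]
[[-73.3  57.9  80. ]
 [-40.6 -56.8  80. ]
 [ 35.8 -36.3  80. ]
 [  3.4  80.   80. ]] centre [-18.65804719  11.18518559  80.        ] ang 0.2772024725735269 0.27184706605230535
len 119.25256735246609 79.19061786492917
```

```bash
cat > gv.py <<'E'
import sys
from h import *
from go import go
P=(573.1,-25,-1.064)
x,y,z=map(float,sys.argv[1:4]);dy=float(sys.argv[4]) if len(sys.argv)>4 else 0
w=v2w([[x,y,z]],P)[0]
print('v now',w2v([get_obs()['ee_pos']],P)[0].round(1));go(*w,P[2]+np.pi+dy)
E
python3 gv.py -97 0 80
```

```text
v now [-21.4  -2.9 264.8]
t3.02 pos [560.2  -7.7 264.8] yaw 2.07 d [0.0755 0.0024 0.1848] roll -0.008 F [-0.  -0.5  0.3] w 87.8 tilt [-0.001 -0.    -1.   ]
```

```bash
cat > wl.py <<'E'
import sys
from h import *
P=(573.1,-25,-1.064)
def look(name,x0=170,y0=115,w=210,h=160,s=3.75,ov=True):
    cal=wcal();im=get_image('wrist')
    im=cv2.convertScaleAbs(cv2.resize(im[y0:y0+h,x0:x0+w],None,fx=s,fy=s,interpolation=cv2.INTER_CUBIC),alpha=1.2)
    def dr(Q,col): cv2.polylines(im,[((wproj(cal,v2w(Q,P))+.5-[x0,y0])*s).astype(int)],True,col,1)
    if ov:
        dr(rect(0,0,0,176,224,60),(0,200,0));dr(rect(2.25,-2.1,0,85.5,127.8,60),(255,0,255))
        for p in[(48,-20),(48,48),(-10,-69)]: dr([[*p,60],[*p,72]],(0,0,255))
    cv2.imwrite(f'pics/{name}.png',im)
if __name__=='__main__': look(sys.argv[1],*map(int,sys.argv[2:6]),*map(float,sys.argv[6:7]))
E
python3 wl.py w2
```

```text
(no output)
```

View pics/w2.png

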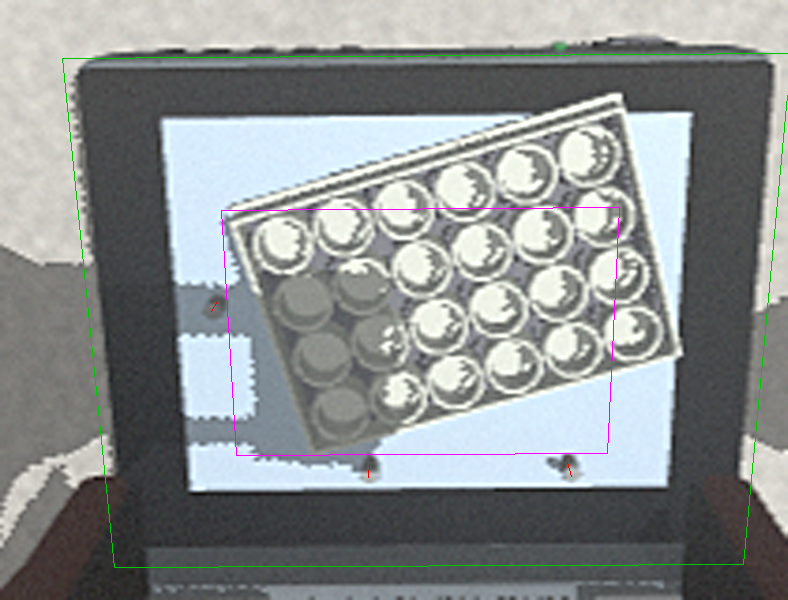

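The settled pose puts the pins within about 1 mm of the overlay. I'll lower the open gripper in front of the plate.

move_arm(
  deltas=[
    [0,0.035,0.001,0,-0.008],
    [0,0.07,0.002,0.01,-0.008],
    [0,0.0755,0.0025,0.045,-0.008],
    [0,0.0755,0.0025,0.085,-0.008],
    [0,0.0755,0.0025,0.12,-0.008],
  ],
)

```text
t: 3.48
ee_pos: [526.8, 60.5, 144.4]
orientation: [1.59, 2.707, 0.002]
ft_force: [0.5, 0.3, -0.2]
width: 87.8
```

move_arm(
  deltas=[
    [0,0,0,0.03,0],
    [0,0,0,0.055,0],
    [0,0,0,0.064,0],
    [0,0,0,0.064,0],
  ],
)

```text
t: 3.82
ee_pos: [525.8, 59.8, 79.2]
orientation: [-1.591, -2.705, 0.004]
ft_force: [-1.1, -0.9, 0.1]
width: 87.9
```

```bash
python3 gv.py -60 0 80; python3 wl.py w3 100 60 360 270 2.2
```

```text
v now [-97.1  -0.2  79.2]
t3.82 pos [525.8  59.8  79.2] yaw 2.078 d [-0.0371  0.0002 -0.0008] roll 0.001 F [-1.1 -0.9  0.1] w 87.9 tilt [-0.004 -0.    -1.   ]
```

View pics/w3.png

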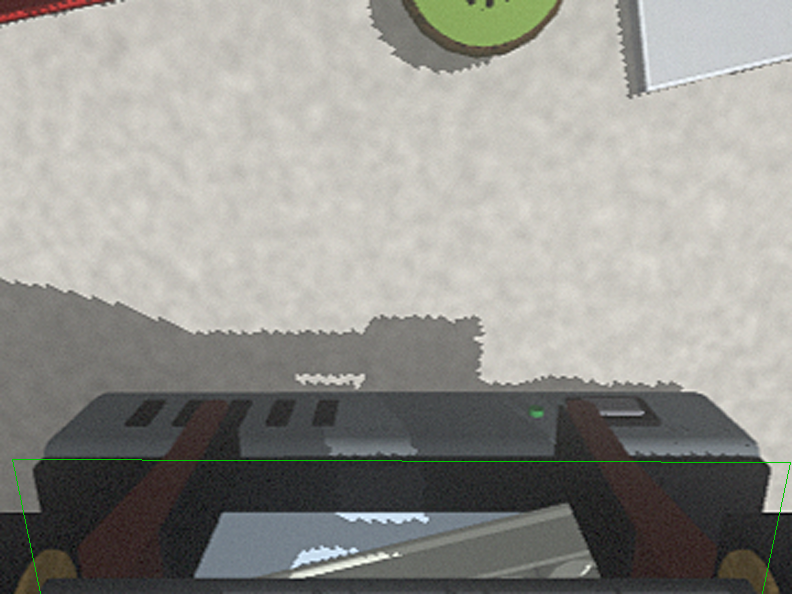

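The fingers straddle the front of the deck and the plate corner shows beside the left finger. Pushing rearward now.

move_arm(
  deltas=[
    [0,-0.008,0,0,0],
    [0,-0.016,0,0,0],
    [0,-0.023,0,0,0],
    [0,-0.03,0,0,0],
    [0,-0.036,0,0,0],
  ],
)

```text
t: 4.28
ee_pos: [546.3, 28.0, 81.6]
orientation: [1.592, 2.707, 0.002]
ft_force: [0.6, 1.6, -0.1]
width: 87.7
```

move_arm(
  deltas=[
    [0,-0.002,0,0,0],
    [0,-0.004,0,0,0],
    [0,-0.006,0,0,0],
    [0,-0.008,0,0,0],
    [0,-0.008,0,0,0],
  ],
)

```text
t: 4.7
ee_pos: [549.3, 22.1, 80.7]
orientation: [1.592, 2.708, 0.001]
ft_force: [-0.4, 1.1, 0.3]
width: 87.6
```

```bash
python3 gv.py -50 0 80
cat > tl.py <<'E'
import sys
from h import *
P=(573.1,-25,-1.064)
for cam in ("top","scene"):
    im=get_image(cam);s=5
    u0=proj(cam,v2w([[0,0,60]],P))[0];w=(70,60)
    x0,y0=int(u0[0]-w[0]),int(u0[1]-w[1])
    im=cv2.convertScaleAbs(cv2.resize(im[y0:y0+2*w[1],x0:x0+2*w[0]],None,fx=s,fy=s,interpolation=cv2.INTER_CUBIC),alpha=1.4)
    cv2.imwrite(f'pics/{sys.argv[1]}_{cam}.png',im)
E
python3 tl.py a
```

```text
v now [-52.7   2.1  80.7]
t4.70 pos [549.3  22.1  80.7] yaw 2.079 d [-0.0027 -0.0021  0.0007] roll 0.001 F [-0.4  1.1  0.3] w 87.6 tilt [ 0.  0. -1.]
```

View pics/a_top.png

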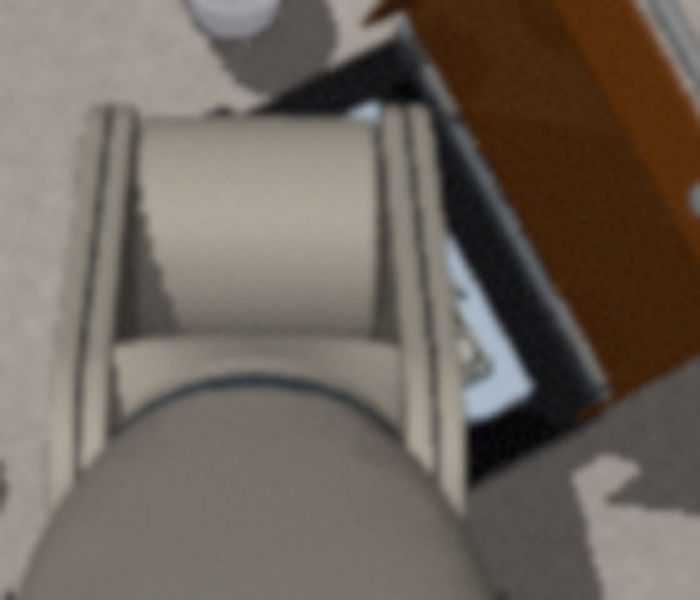

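View pics/a_scene.png

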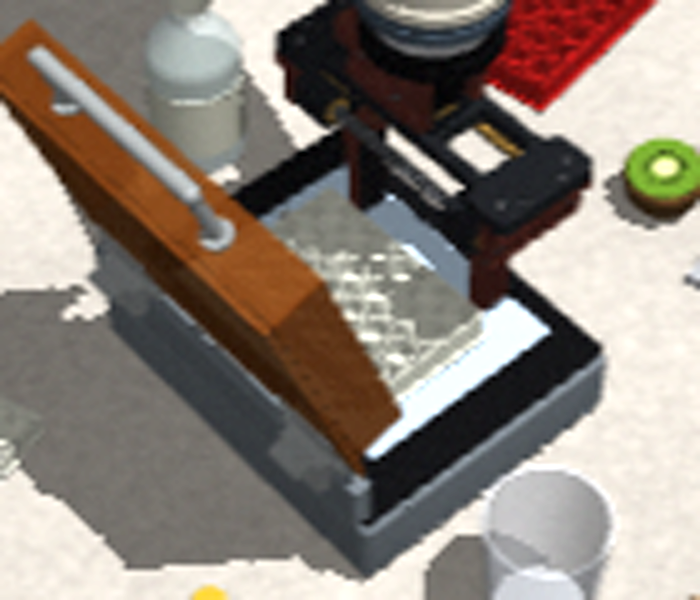

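The plate has squared up against both fingers. Pushing the last few mm onto the rear pins.

move_arm(
  deltas=[
    [0,-0.001,0,0,0],
    [0,-0.002,0,0,0],
    [0,-0.0025,0,0,0],
    [0,-0.003,0,0,0],
    [0,-0.003,0,0,0],
  ],
)

```text
t: 5.22
ee_pos: [550.4, 20.7, 80.6]
orientation: [-1.591, -2.708, -0.002]
ft_force: [0.2, 10.1, -0.2]
width: 87.6
```

```bash
python3 gv.py -50 0 80
```

```text
v now [-51.    2.3  80.6]
t5.22 pos [550.4  20.7  80.6] yaw 2.079 d [-0.001  -0.0023  0.0006] roll 0.002 F [ 0.2 10.1 -0.2] w 87.6 tilt [-0.     0.002 -1.   ]
```

Contact with about 10 N against the pins. Backing off, rising, closing and going to the left end.

move_arm(
  deltas=[
    [0,0.01,0,0,0],
    [0,0.018,0,-0.01,0],
    [80,0.018,0,-0.045,0],
    [160,0.018,0,-0.08,0],
    [255,0.018,0,-0.11,0],
  ],
)

```text
t: 5.63
ee_pos: [541.1, 35.3, 192.8]
orientation: [-1.591, -2.709, 0.001]
ft_force: [1.3, -0.3, -1.2]
width: 71.2
```

```bash
python3 wl.py w4 100 60 360 270 2.2;python3 gv.py -2 112 190
```

```text
v now [-66.8   4.2 198.4]
t5.68 pos [544.4  35.4 198.4] yaw 2.079 d [-0.0649  0.1076  0.0095] roll 0.001 F [ 1.9 -0.7  2.9] w 67.4 tilt [ 0.008 -0.    -1.   ]
```

View pics/w4.png

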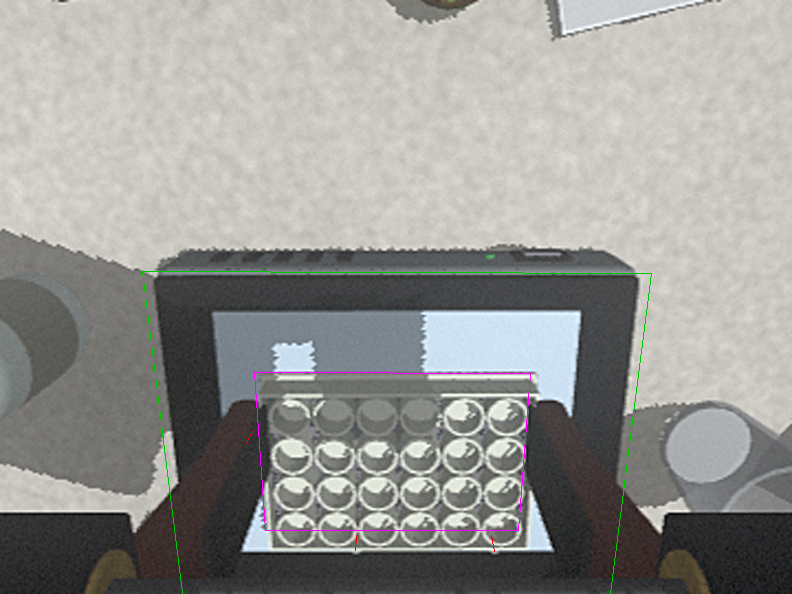

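The plate is square on the rear pins and about 3 mm too far left. I'll go to the left end and nudge it.

move_arm(
  deltas=[
    [255,-0.02,0.034,0,0],
    [255,-0.04,0.068,0,0],
    [255,-0.06,0.1,0,0],
    [255,-0.065,0.107,0.02,0],
    [255,-0.065,0.107,0.05,0],
  ],
)

```text
t: 6.1
ee_pos: [671.9, 30.3, 143.7]
orientation: [1.588, 2.701, 0.007]
ft_force: [-0.4, -0.2, -1.0]
width: 33.4
```

```bash
python3 gv.py -2 105 80; python3 wl.py w5 100 60 360 270 2.2
```

```text
v now [ -0.4 113.2 143.7]
t6.10 pos [671.9  30.3 143.7] yaw 2.078 d [ 0.0019 -0.0087  0.0636] roll 0.001 F [-0.4 -0.2 -1. ] w 33.4 tilt [ 0.009 -0.    -1.   ]
```

View pics/w5.png

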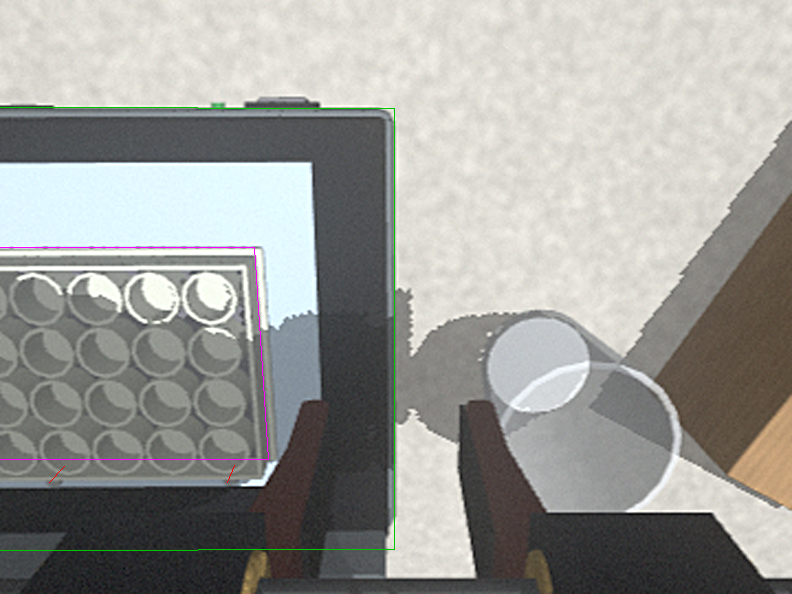

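move_arm(
  deltas=[
    [255,0.001,-0.009,0,0],
    [255,0.001,-0.009,0,0],
    [255,0.001,-0.009,0.02,0],
    [255,0.001,-0.009,0.045,0],
    [255,0.001,-0.009,0.064,0],
  ],
)

```text
t: 6.57
ee_pos: [658.8, 26.8, 78.3]
orientation: [1.591, 2.706, 0.002]
ft_force: [0.6, -0.2, -0.5]
width: 0.6
```

move_arm(
  deltas=[
    [255,0,-0.004,0,0],
    [255,0,-0.008,0,0],
    [255,0,-0.012,0,0],
    [255,0,-0.016,0,0],
    [255,0,-0.02,0,0],
  ],
)

```text
t: 6.98
ee_pos: [641.5, 16.8, 78.6]
orientation: [1.591, 2.706, 0.002]
ft_force: [0.5, 0.6, -0.8]
width: 0.3
```

```bash
python3 gv.py -2 78 80; python3 wl.py w6 100 60 360 270 2.2
```

```text
v now [-3.3 80.1 78.6]
t6.98 pos [641.5  16.8  78.6] yaw 2.079 d [-0.0013 -0.0021 -0.0014] roll 0.001 F [ 0.5  0.6 -0.8] w 0.3 tilt [ 0.003 -0.    -1.   ]
```

View pics/w6.png

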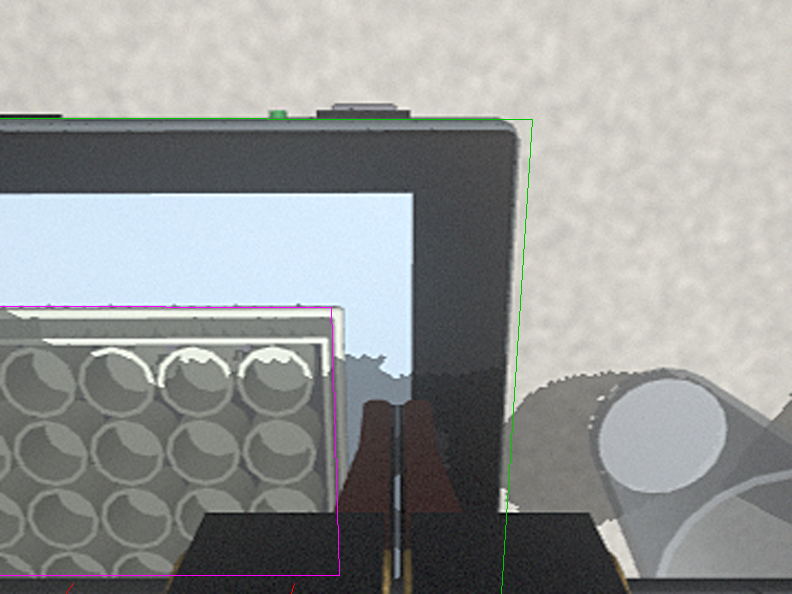

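move_arm(
  deltas=[
    [255,0,-0.001,0,0],
    [255,0,-0.002,0,0],
    [255,0,-0.003,0,0],
    [255,0,-0.004,0,0],
    [255,0,-0.004,0,0],
  ],
)

```text
t: 7.45
ee_pos: [637.4, 15.0, 76.6]
orientation: [-1.592, -2.708, 0.0]
ft_force: [0.3, -0.8, 0.1]
width: 0.5
```

```bash
python3 gv.py -2 75 80; python3 wl.py w7 100 60 360 270 2.2
```

```text
v now [-3.8 75.6 76.6]
t7.45 pos [637.4  15.   76.6] yaw 2.079 d [-0.0018 -0.0006 -0.0034] roll 0.001 F [ 0.3 -0.8  0.1] w 0.5 tilt [-0.  0. -1.]
```

View pics/w7.png

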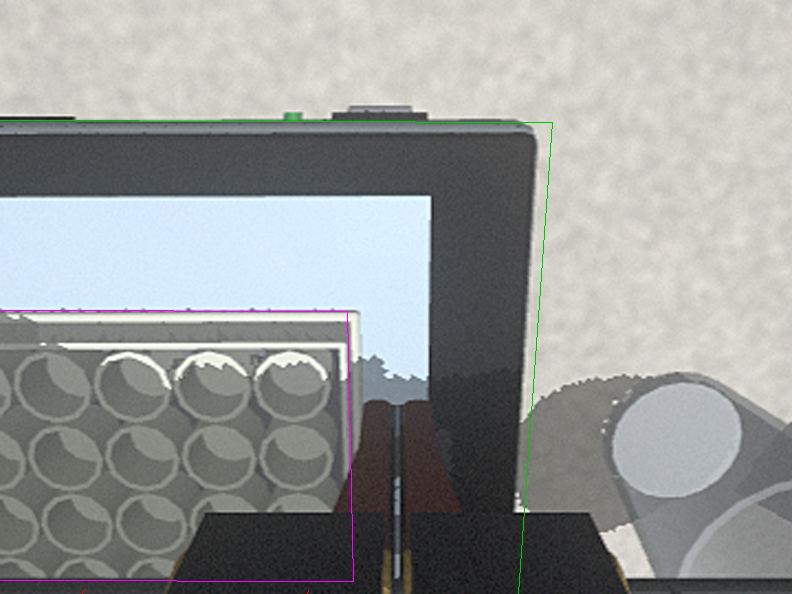

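move_arm(
  deltas=[
    [255,-0.001,-0.001,-0.0015,0],
    [255,-0.001,-0.002,-0.0015,0],
    [255,-0.001,-0.003,-0.0015,0],
    [255,-0.001,-0.004,-0.0015,0],
    [255,-0.001,-0.004,-0.0015,0],
  ],
)

```text
t: 7.92
ee_pos: [634.8, 12.2, 78.3]
orientation: [1.592, 2.708, 0.001]
ft_force: [1.5, 1.0, 0.4]
width: 0.7
```

```bash
python3 gv.py -2 75 80
```

```text
v now [-2.6 72.  78.3]
t7.92 pos [634.8  12.2  78.3] yaw 2.079 d [-0.0006  0.003  -0.0017] roll 0.001 F [1.5 1.  0.4] w 0.7 tilt [ 0.001  0.    -1.   ]
```

move_arm(
  deltas=[
    [255,0,-0.001,0,0],
    [255,0,-0.002,0,0],
    [255,0,-0.003,0,0],
    [255,0,-0.003,0,0],
  ],
)

```text
t: 8.25
ee_pos: [634.6, 12.0, 79.2]
orientation: [1.59, 2.704, 0.007]
ft_force: [7.9, 6.6, -1.3]
width: 0.4
```

```bash
python3 gv.py -2 75 80;  python3 wl.py w8 100 60 360 270 2.2
```

```text
v now [-2.5 71.7 79.2]
t8.25 pos [634.6  12.   79.2] yaw 2.078 d [-0.0005  0.0033 -0.0008] roll 0.001 F [ 7.9  6.6 -1.3] w 0.4 tilt [ 0.006  0.002 -1.   ]
```

View pics/w8.png

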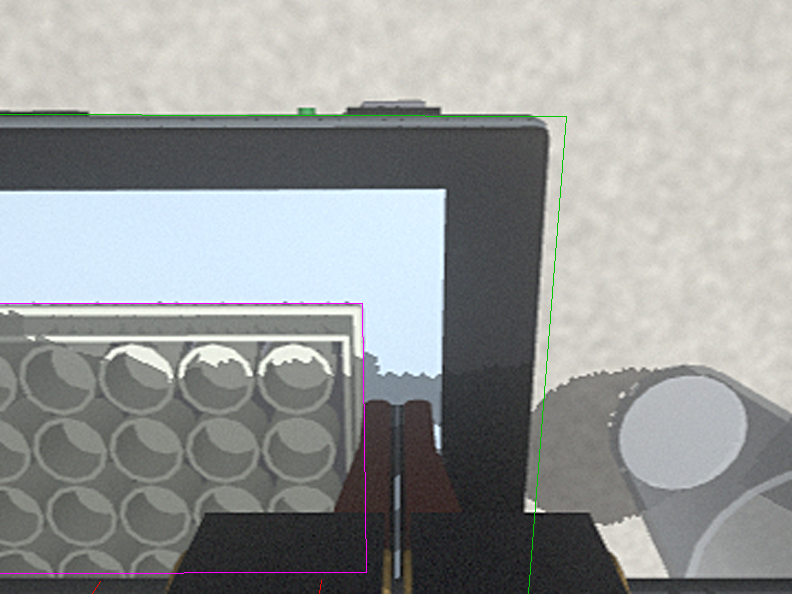

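The plate's left end is on the nest outline, with about 10 N against the end pin. Backing off and rising to check.

move_arm(
  deltas=[
    [255,0,0.007,0,0],
    [255,0,0.015,-0.002,0],
    [255,0.01,0.015,-0.04,0],
    [255,0.03,-0.01,-0.08,0],
    [255,0.05,-0.04,-0.115,0],
  ],
)

```text
t: 8.72
ee_pos: [585.9, 34.3, 181.2]
orientation: [-1.592, -2.709, 0.0]
ft_force: [-0.3, 0.1, 0.5]
width: 0.8
```

move_arm(
  deltas=[
    [255,0,-0.03,-0.03,0],
    [200,0,-0.04,-0.06,0],
    [100,0,-0.04,-0.06,0],
    [0,0,-0.04,-0.06,0],
  ],
)

```text
t: 9.05
ee_pos: [551.1, 14.2, 242.4]
orientation: [1.591, 2.705, 0.003]
ft_force: [0.6, 0.1, 0.4]
width: 17.2
```

```bash
python3 gv.py -2 0 350; python3 wl.py w9 150 100 260 200 3
python3 - <<'E'
from workcell import *
for n in ["hood_bar","plate_mid"]: print(n,[(r['conf'],r['location']) for r in place_of('wrist',n)])
E
```

```text
v now [-4.500e+01 -2.000e-01  2.424e+02]
t9.05 pos [551.1  14.2 242.4] yaw 2.078 d [-0.0432  0.0005 -0.1075] roll 0.001 F [0.6 0.1 0.4] w 17.2 tilt [ 0.004 -0.    -1.   ]
hood_bar []
plate_mid [(0.6, [569.6, -26.1, 73.7])]
```

View pics/w9.png

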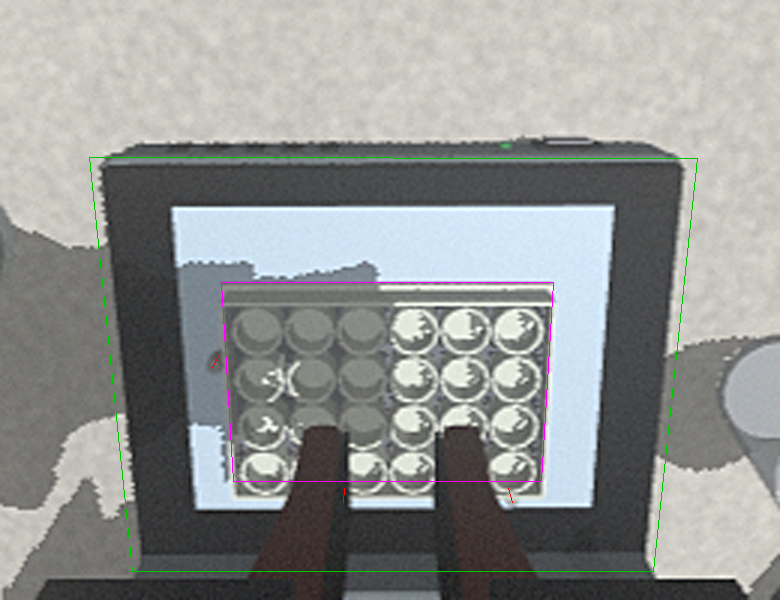

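The plate is square and the overlay agrees once I allow for the same small shift seen at the deck edge. Now the bar: up, turn the tool by +1.57, and move above it.

move_arm(
  deltas=[
    [0,0,0,-0.04,0.12],
    [0,0,0,-0.08,0.24],
    [0,0,0,-0.108,0.36],
    [0,0,0,-0.108,0.48],
    [0,0,0,-0.108,0.6],
  ],
)

```text
t: 9.62
ee_pos: [551.5, 14.6, 348.9]
orientation: [2.327, 2.11, 0.002]
ft_force: [1.3, 0.5, -0.4]
width: 62.5
```

move_arm(
  deltas=[
    [0,0,0,0,0.12],
    [0,0,0,0,0.24],
    [0,0,0,0,0.36],
    [0,0,0,0,0.48],
    [0,0,0,0,0.6],
  ],
)

```text
t: 10.03
ee_pos: [550.3, 14.6, 346.3]
orientation: [-2.846, -1.328, 0.005]
ft_force: [0.3, 0.2, 0.1]
width: 87.4
```

move_arm(
  deltas=[
    [0,0,0,0,0.12],
    [0,0,0,0,0.24],
    [0,0,0,0,0.371],
    [0,0,0,0,0.371],
  ],
)

```text
t: 10.37
ee_pos: [550.3, 14.6, 346.4]
orientation: [-3.042, -0.782, 0.005]
ft_force: [0.5, 0.7, 0.5]
width: 87.8
```

```bash
python3 gv.py 137.5 0 350 -1.5708
python3 - <<'E'
from h import *
import pickle
im=get_image('wrist');cv2.imwrite('pics/w10.png',im)
for c in ["wrist","top","scene"]:
    if c!='wrist': cv2.imwrite(f'pics/b_{c}.png',get_image(c))
    print(c,[(r['conf'],r['location'],w2v([r['location']],(573.1,-25,-1.064)).round(1).tolist()) for r in place_of(c,'hood_bar')])
E
```

```text
v now [-45.7  -0.7 346.4]
t10.37 pos [550.3  14.6 346.4] yaw 0.503 d [ 0.0013  0.1832 -0.0039] roll -0.003 F [0.5 0.7 0.5] w 87.8 tilt [-0.003 -0.    -1.   ]
wrist [(0.72, [641.6, -144.5, 301.7], [[137.7, 1.9, 301.7]]), (0.15, [300.5, -341.3, 7.1], [[144.2, -391.9, 7.1]])]
top [(0.64, [642.4, -143.4, 298.9], [[137.2, 3.1, 298.9]])]
scene [(0.69, [643.4, -149.4, 303.2], [[142.9, 1.1, 303.2]]), (0.27, [638.7, -40.2, 62.9], [[45.1, 50.0, 62.9]])]
```

View pics/w10.png

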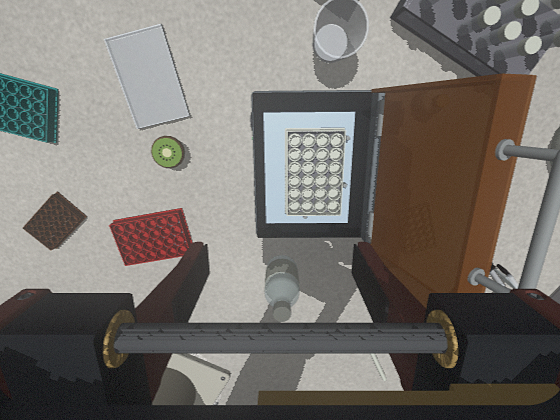

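View pics/b_scene.png

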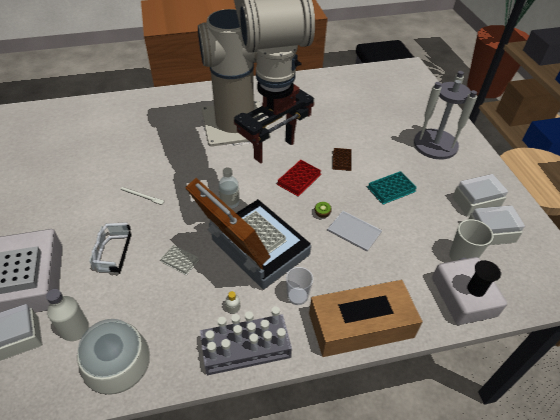

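The wrist view shows the plate against its pins near (315,171), and the detectors agree with the model's bar position at viewer (138, 1.5, 302). Moving above it with partly closed jaws.

move_arm(
  deltas=[
    [130,0.001,0.035,-0.004,-0.003],
    [130,0.001,0.075,-0.004,-0.003],
    [130,0.001,0.115,-0.004,-0.003],
    [130,0.001,0.155,-0.004,-0.003],
    [130,0.001,0.183,-0.004,-0.003],
  ],
)

```text
t: 11.08
ee_pos: [641.4, -147.9, 352.2]
orientation: [3.039, 0.794, 0.001]
ft_force: [-0.1, 0.2, 1.2]
width: 58.2
```

move_arm(
  deltas=[
    [130,0,0,0,0],
    [130,0,0,0,0],
  ],
)

```text
t: 11.25
ee_pos: [640.3, -146.2, 351.6]
orientation: [-3.04, -0.792, 0.001]
ft_force: [0.3, -0.6, -0.0]
width: 45.0
```

```bash
python3 gv.py 137.7 0 297 -1.5708
python3 - <<'E'
from h import *
cv2.imwrite('pics/w11.png',get_image('wrist'))
E
```

```text
v now [ 1.386e+02 -1.000e-01  3.516e+02]
t11.25 pos [ 640.3 -146.2  351.6] yaw 0.51 d [ 0.0001 -0.0009  0.0546] roll 0.003 F [ 0.3 -0.6 -0. ] w 45.0 tilt [-0.001  0.    -1.   ]
```

View pics/w11.png

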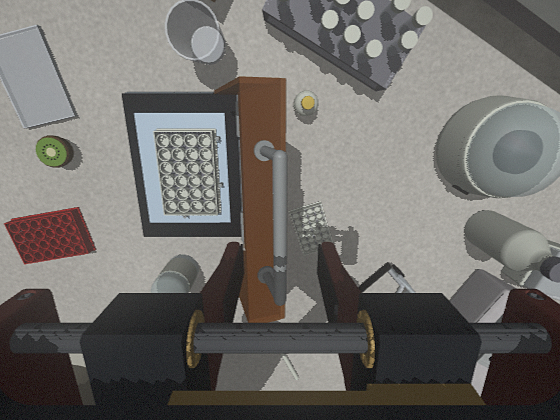

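The bar at column 281 is centred between the fingers (about 240 and 325). Descending.

move_arm(
  deltas=[
    [130,0,0,0.015,0],
    [130,0,0,0.03,0],
    [130,0,0,0.045,0],
    [130,0,0,0.054,0],
    [130,0,0,0.054,0],
  ],
)

```text
t: 11.72
ee_pos: [638.7, -143.4, 296.3]
orientation: [-3.037, -0.796, 0.005]
ft_force: [-0.3, 0.4, -0.9]
width: 42.8
```

move_arm(
  deltas=[
    [255,0,0,0,0],
    [255,0,0,0,0],
    [255,0,0,0,0],
    [255,0,0,0,0],
    [255,0,0,0,0],
  ],
)

```text
t: 12.13
ee_pos: [640.5, -145.1, 299.0]
orientation: [3.039, 0.794, 0.001]
ft_force: [0.5, 0.8, -1.0]
width: 13.3
```

```bash
python3 gv.py 137.7 0 297 -1.5708
python3 - <<'E'
from h import *
cv2.imwrite('pics/w12.png',get_image('wrist'))
cv2.imwrite('pics/w12s.png',cv2.resize(get_image('scene')[120:300,140:380],None,fx=3,fy=3))
E
```

```text
v now [137.7   0.6 299. ]
t12.13 pos [ 640.5 -145.1  299. ] yaw 0.511 d [-0.0006  0.      0.002 ] roll 0.004 F [ 0.5  0.8 -1. ] w 13.3 tilt [ 0.001 -0.    -1.   ]
```

View pics/w12.png

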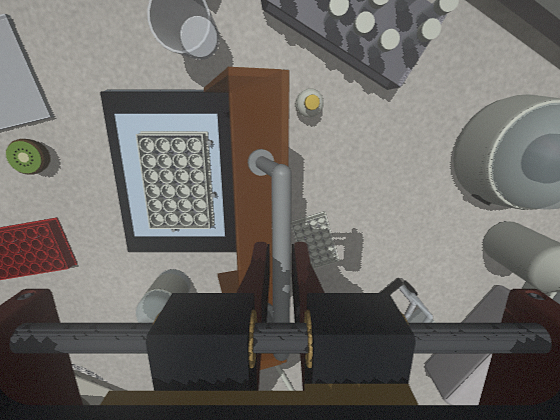

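View pics/w12s.png

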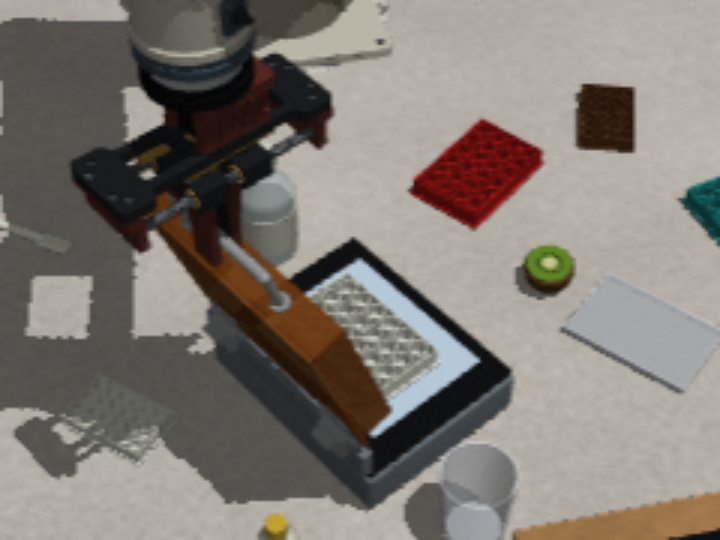

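The bar sits between the pads. I'll compute the arc rows.

```bash
cat > arc.py <<'E'
from h import *
ths=list(np.arange(1.9,0.3,-0.06))+list(np.arange(0.28,-0.02,-0.04))
i=0
while i<len(ths)-1:
    b0=bar(ths[i]);seg=ths[i+1:i+6]
    print('from %.2f'%ths[i],[[255,0,round((bar(t)[0]-b0[0])/1000,4),round(-(bar(t)[2]-b0[2])/1000,4),0] for t in seg], 'abs',(bar(seg[-1])-b0+b0).round(1), 'th %.2f'%seg[-1])
    i+=5
E
python3 arc.py
```

```text
from 1.90 [[255, 0, np.float64(-0.0125), np.float64(-0.0027), 0], [255, 0, np.float64(-0.0251), np.float64(-0.0047), 0], [255, 0, np.float64(-0.0378), np.float64(-0.0059), 0], [255, 0, np.float64(-0.0505), np.float64(-0.0063), 0], [255, 0, np.float64(-0.0633), np.float64(-0.006), 0]] abs [ 74.2   0.  308.4] th 1.60
from 1.60 [[255, 0, np.float64(-0.0127), np.float64(0.0011), 0], [255, 0, np.float64(-0.0253), np.float64(0.0029), 0], [255, 0, np.float64(-0.0378), np.float64(0.0055), 0], [255, 0, np.float64(-0.0502), np.float64(0.0089), 0], [255, 0, np.float64(-0.0623), np.float64(0.013), 0]] abs [ 11.9   0.  295.5] th 1.30
from 1.30 [[255, 0, np.float64(-0.0118), np.float64(0.0048), 0], [255, 0, np.float64(-0.0233), np.float64(0.0103), 0], [255, 0, np.float64(-0.0345), np.float64(0.0165), 0], [255, 0, np.float64(-0.0453), np.float64(0.0233), 0], [255, 0, np.float64(-0.0556), np.float64(0.0308), 0]] abs [-43.7   0.  264.7] th 1.00
from 1.00 [[255, 0, np.float64(-0.0099), np.float64(0.0081), 0], [255, 0, np.float64(-0.0193), np.float64(0.0167), 0], [255, 0, np.float64(-0.0281), np.float6
[... 340 characters left out ...]
float64(-0.0242), np.float64(0.0448), 0], [255, 0, np.float64(-0.0285), np.float64(0.0568), 0]] abs [-116.3    0.   162. ] th 0.40
from 0.40 [[255, 0, np.float64(-0.0036), np.float64(0.0122), 0], [255, 0, np.float64(-0.0064), np.float64(0.0247), 0], [255, 0, np.float64(-0.0079), np.float64(0.0331), 0], [255, 0, np.float64(-0.0091), np.float64(0.0415), 0], [255, 0, np.float64(-0.0099), np.float64(0.05), 0]] abs [-126.2    0.   112. ] th 0.16
from 0.16 [[255, 0, np.float64(-0.0005), np.float64(0.0085), 0], [255, 0, np.float64(-0.0006), np.float64(0.017), 0], [255, 0, np.float64(-0.0004), np.float64(0.0255), 0], [255, 0, np.float64(0.0002), np.float64(0.034), 0]] abs [-126.    0.   78.] th 0.00
```

move_arm(
  deltas=[
    [255,0,0,0,0.004],
    [255,0,0,0,0.004],
  ],
)

```text
t: 12.4
ee_pos: [640.5, -145.3, 298.8]
orientation: [3.041, 0.787, 0.001]
ft_force: [-0.1, -0.8, 3.4]
width: 9.3
```

Gripped (width 9.3). Following the arc.

move_arm(
  deltas=[
    [255,0,-0.0125,-0.0027,0],
    [255,0,-0.0251,-0.0047,0],
    [255,0,-0.0378,-0.0059,0],
    [255,0,-0.0505,-0.0063,0],
    [255,0,-0.0633,-0.006,0],
  ],
)

```text
t: 12.82
ee_pos: [608.9, -88.1, 304.6]
orientation: [-3.041, -0.788, -0.001]
ft_force: [2.5, -0.4, -0.6]
width: 9.3
```

```bash
python3 gv.py 74.2 0 305 -1.5708
python3 - <<'E'
from h import *
cv2.imwrite('pics/s13.png',cv2.resize(get_image('scene')[100:300,140:400],None,fx=3,fy=3))
E
```

```text
v now [ 72.5   0.7 304.6]
t12.82 pos [608.9 -88.1 304.6] yaw 0.507 d [-0.0007  0.0017 -0.0004] roll 0.0 F [ 2.5 -0.4 -0.6] w 9.3 tilt [ 0.001  0.    -1.   ]
```

View pics/s13.png

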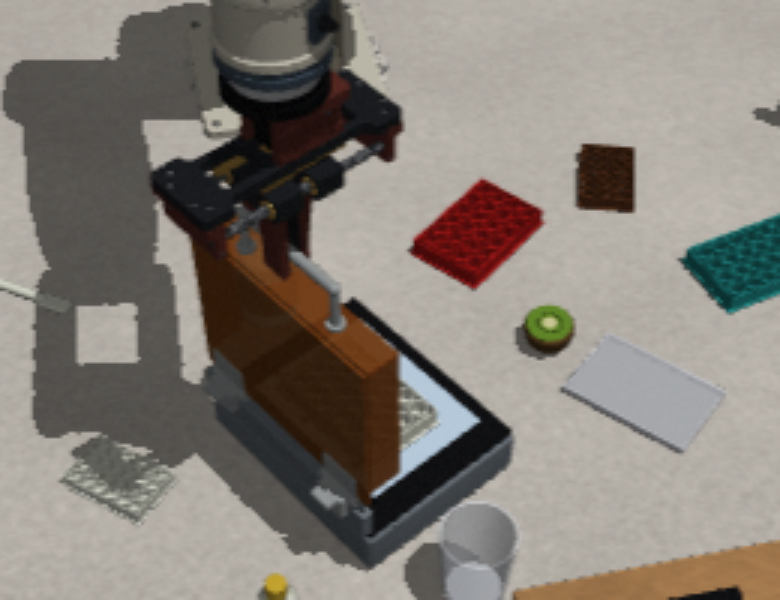

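The hood is upright in the grip and the forces are small. Continuing.

move_arm(
  deltas=[
    [255,0,-0.0127,0.0011,0],
    [255,0,-0.0253,0.0029,0],
    [255,0,-0.0378,0.0055,0],
    [255,0,-0.0502,0.0089,0],
    [255,0,-0.0623,0.013,0],
  ],
)

```text
t: 13.28
ee_pos: [578.6, -33.9, 290.9]
orientation: [-3.041, -0.788, -0.0]
ft_force: [2.6, 1.7, 1.5]
width: 9.1
```

move_arm(
  deltas=[
    [255,0,-0.0118,0.0048,0],
    [255,0,-0.0233,0.0103,0],
    [255,0,-0.0345,0.0165,0],
    [255,0,-0.0453,0.0233,0],
    [255,0,-0.0556,0.0308,0],
  ],
)

```text
t: 13.7
ee_pos: [551.7, 14.4, 259.8]
orientation: [-3.041, -0.788, 0.0]
ft_force: [3.2, 1.5, -0.9]
width: 9.0
```

```bash
python3 gv.py -43.7 0 261 -1.5708
python3 - <<'E'
from h import *
cv2.imwrite('pics/s14.png',cv2.resize(get_image('scene')[100:300,140:400],None,fx=3,fy=3))
E
```

```text
v now [-44.9   0.4 259.8]
t13.70 pos [551.7  14.4 259.8] yaw 0.507 d [-0.0004  0.0012 -0.0012] roll 0.0 F [ 3.2  1.5 -0.9] w 9.0 tilt [-0.  0. -1.]
```

View pics/s14.png

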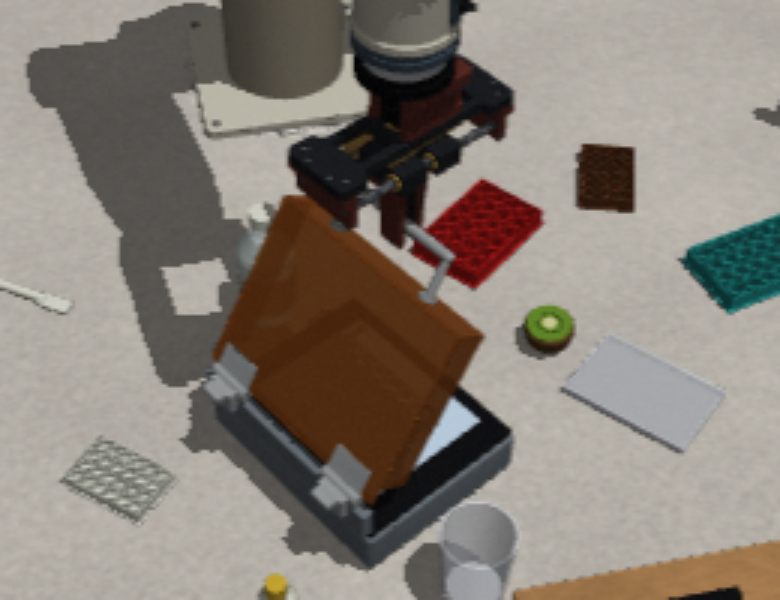

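move_arm(
  deltas=[
    [255,0,-0.0099,0.0081,0],
    [255,0,-0.0193,0.0167,0],
    [255,0,-0.0281,0.0259,0],
    [255,0,-0.0364,0.0357,0],
    [255,0,-0.0441,0.0459,0],
  ],
)

```text
t: 14.17
ee_pos: [530.3, 52.6, 213.4]
orientation: [3.041, 0.788, -0.0]
ft_force: [4.6, -0.7, -3.3]
width: 9.0
```

move_arm(
  deltas=[
    [255,0,-0.0071,0.0106,0],
    [255,0,-0.0135,0.0217,0],
    [255,0,-0.0192,0.0331,0],
    [255,0,-0.0242,0.0448,0],
    [255,0,-0.0285,0.0568,0],
  ],
)

```text
t: 14.58
ee_pos: [516.7, 77.1, 156.6]
orientation: [3.041, 0.788, -0.0]
ft_force: [4.6, -1.1, -2.5]
width: 9.5
```

```bash
python3 gv.py -116.3 0 158.3 -1.5708
python3 - <<'E'
from h import *
cv2.imwrite('pics/s15.png',cv2.resize(get_image('scene')[100:300,140:400],None,fx=3,fy=3))
E
```

```text
v now [-116.7    0.3  156.6]
t14.58 pos [516.7  77.1 156.6] yaw 0.507 d [-0.0003  0.0004 -0.0017] roll 0.0 F [ 4.6 -1.1 -2.5] w 9.5 tilt [ 0.    -0.001 -1.   ]
```

View pics/s15.png

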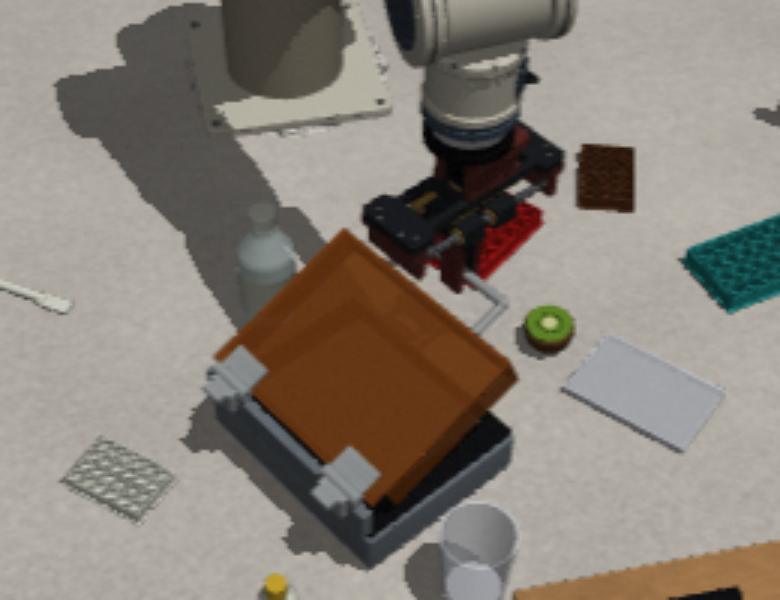

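move_arm(
  deltas=[
    [255,0,-0.0036,0.0122,0],
    [255,0,-0.0064,0.0247,0],
    [255,0,-0.0079,0.0331,0],
    [255,0,-0.0091,0.0415,0],
    [255,0,-0.0099,0.05,0],
  ],
)

```text
t: 15.05
ee_pos: [512.3, 85.2, 106.8]
orientation: [3.04, 0.788, 0.0]
ft_force: [3.9, -5.4, -1.4]
width: 9.1
```

move_arm(
  deltas=[
    [255,0,-0.0003,0.006,0],
    [255,0,-0.0005,0.012,0],
    [255,0,-0.0006,0.018,0],
    [255,0,-0.0005,0.024,0],
    [255,0,-0.0002,0.029,0],
  ],
)

```text
t: 15.47
ee_pos: [512.5, 84.9, 78.0]
orientation: [3.04, 0.788, 0.001]
ft_force: [4.7, -7.8, 0.5]
width: 9.3
```

move_arm(
  deltas=[
    [255,0,0,0.001,0],
    [255,0,0,0.002,0],
    [255,0,0.0003,0.003,0],
    [255,0,0.0004,0.004,0],
    [255,0,0.0005,0.005,0],
  ],
)

```text
t: 15.88
ee_pos: [513.0, 85.0, 76.6]
orientation: [3.041, 0.787, 0.002]
ft_force: [-7.8, -3.0, 44.0]
width: 9.1
```

```bash
python3 gv.py -126 0 74 -1.5708
python3 - <<'E'
from h import *
cv2.imwrite('pics/s16.png',cv2.resize(get_image('scene')[140:300,190:350],None,fx=3.7,fy=3.7))
cv2.imwrite('pics/w16.png',get_image('wrist'))
E
```

```text
v now [-125.4    0.8   76.6]
t15.88 pos [513.   85.   76.6] yaw 0.507 d [-0.0008 -0.0006  0.0026] roll -0.0 F [-7.8 -3.  44. ] w 9.1 tilt [ 0.001 -0.    -1.   ]
```

View pics/s16.png

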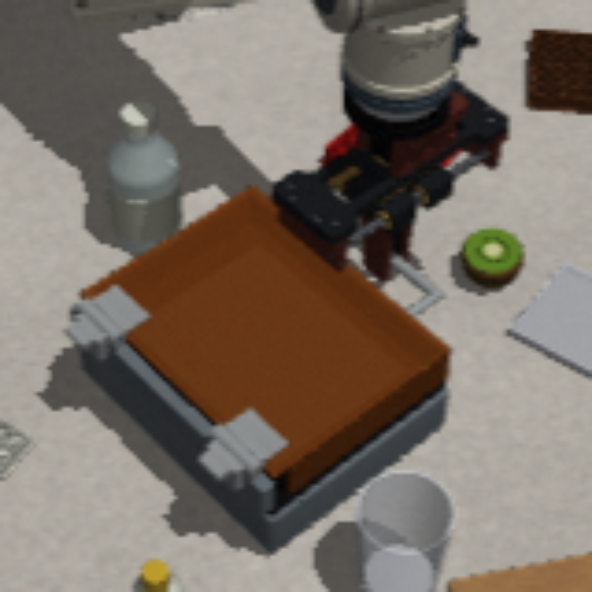

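View pics/w16.png

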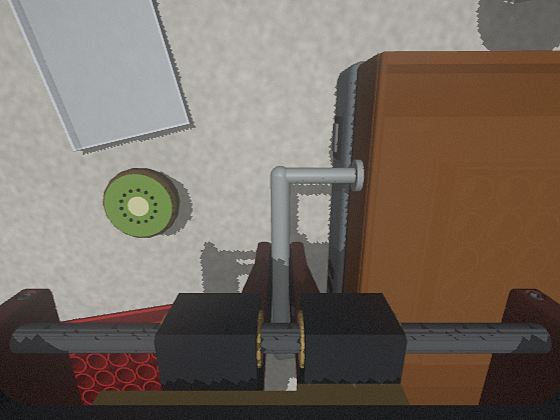

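There is 44 N upward, so the hood is resting on the deck. I'll relax the press, then open only part way, since the rear finger is in the 35 mm gap.

move_arm(
  deltas=[
    [255,0,-0.0002,-0.001,0],
    [255,0,-0.0004,-0.002,0],
    [255,0,-0.0004,-0.003,0],
    [255,0,-0.0004,-0.003,0],
  ],
)

```text
t: 16.32
ee_pos: [513.0, 85.1, 76.9]
orientation: [3.04, 0.788, 0.003]
ft_force: [5.5, -5.7, 0.8]
width: 9.0
```

move_arm(
  deltas=[
    [235,0,0,0,0],
    [200,0,0,0,0],
    [170,0,0,0,0],
    [170,0,0,0,0],
    [170,0,0,0,0],
  ],
)

```text
t: 16.73
ee_pos: [511.2, 85.7, 76.3]
orientation: [-3.041, -0.787, 0.003]
ft_force: [-0.7, 0.4, -0.7]
width: 28.6
```

```bash
python3 gv.py -126 0 140 -1.5708
python3 - <<'E'
from h import *
cv2.imwrite('pics/w17.png',get_image('wrist'))
E
```

```text
v now [-126.8   -0.4   76.3]
t16.73 pos [511.2  85.7  76.3] yaw 0.507 d [ 0.0003  0.0008 -0.0637] roll -0.0 F [-0.7  0.4 -0.7] w 28.6 tilt [-0.002 -0.    -1.   ]
```

View pics/w17.png

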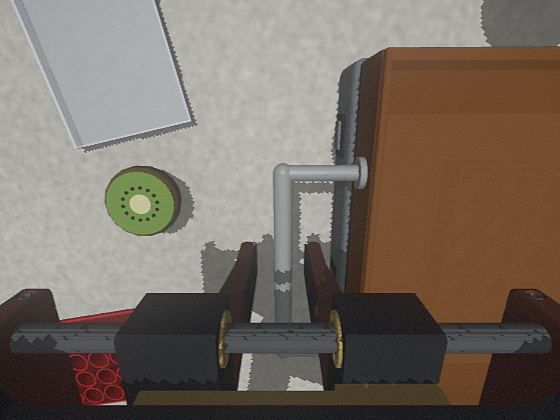

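The bar is free between the fingers. Rising straight up slowly, then away.

move_arm(
  deltas=[
    [170,0,0,-0.01,0],
    [170,0,0,-0.025,0],
    [170,0,0,-0.04,0],
    [170,0,0,-0.06,0],
    [170,0,0,-0.09,0],
  ],
)

```text
t: 17.2
ee_pos: [510.6, 85.5, 166.7]
orientation: [-3.041, -0.787, 0.006]
ft_force: [0.7, 0.4, -0.1]
width: 29.4
```

move_arm(
  deltas=[
    [170,0,-0.02,-0.03,0],
    [170,0,-0.04,-0.06,0],
    [170,0,-0.06,-0.09,0],
    [170,0,-0.08,-0.11,0],
    [170,0,-0.08,-0.11,0],
  ],
)

```text
t: 17.62
ee_pos: [474.0, 158.2, 281.9]
orientation: [-3.039, -0.79, -0.012]
ft_force: [-0.4, -0.6, 0.3]
width: 29.4
```

```bash
python3 gv.py -126 0 140 -1.5708
python3 - <<'E'
from h import *
P=(573.1,-25,-1.064)
for c in ("scene","top","wrist"):
    im=get_image(c);cv2.imwrite(f'pics/z_{c}.png',im)
    print(c,[(r['conf'],w2v([r['location']],P).round(1).tolist()) for r in place_of(c,'hood_bar')],[(r['conf'],w2v([r['location']],P).round(1).tolist()) for r in place_of(c,'plate_mid')][:6])
im=cv2.imread('pics/z_scene.png')
s=5;x0,y0=190,170;im=cv2.resize(im[y0:y0+110,x0:x0+140],None,fx=s,fy=s,interpolation=cv2.INTER_CUBIC)
cv2.imwrite('pics/z_sc.png',cv2.convertScaleAbs(im,alpha=1.7))
E
```

```text
v now [-208.3    2.3  281.9]
t17.62 pos [474.  158.2 281.9] yaw 0.509 d [-0.0035  0.0822  0.1419] roll 0.002 F [-0.4 -0.6  0.3] w 29.4 tilt [ 0.007  0.003 -1.   ]
scene [(0.66, [[-121.7, 0.3, 80.3]])] [(0.75, [[-272.5, -124.0, 6.3]]), (0.75, [[-445.3, -103.1, 6.2]]), (0.62, [[-467.1, 99.1, 10.6]]), (0.58, [[197.9, -111.6, 3.3]])]
top [(0.84, [[-121.9, 2.8, 74.3]])] [(0.74, [[-466.1, 96.0, 7.9]]), (0.67, [[186.1, -114.6, 9.7]])]
wrist [(0.58, [[-125.3, 0.1, 78.4]])] [(0.93, [[196.5, -109.6, 4.2]]), (0.78, [[-463.9, 91.6, 6.8]]), (0.68, [[-444.0, -99.9, 7.3]])]
```

View pics/z_sc.png

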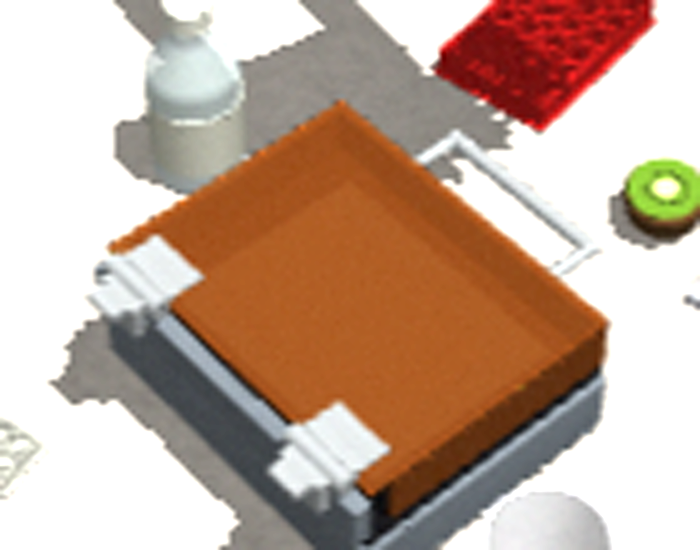

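View pics/z_wrist.png

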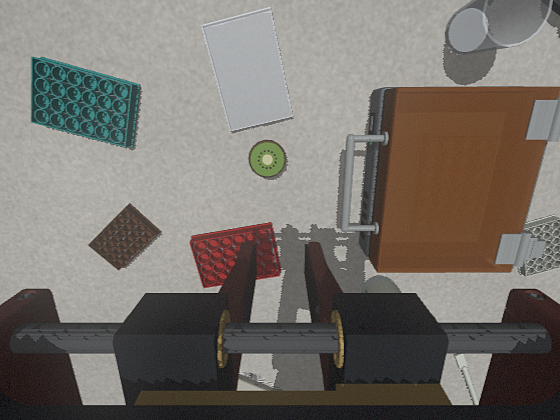

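The hood is shut: bar z reads 74–80 mm against 78 expected. I'll try a contrast stretch to see the plate through the amber.

Run:
```python
from h import *
P=(573.1,-25,-1.064)
cal=wcal();im=get_image('wrist')[:,:,2];x0,y0=360,70
c=cv2.createCLAHE(6,(4,4)).apply(cv2.medianBlur(im,3)[y0:y0+220,x0:x0+200])
c=cv2.cvtColor(cv2.resize(c,None,fx=2.7,fy=2.7),cv2.COLOR_GRAY2BGR)
q=((wproj(cal,v2w(rect(2.25,-2.1,0,85.5,127.8,70),P))-[x0,y0])*2.7).astype(int);cv2.polylines(c,[q],True,(255,0,255),1)
cv2.imwrite('pics/z_c.png',c)
```

```text
(no output)
```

View pics/z_c.png

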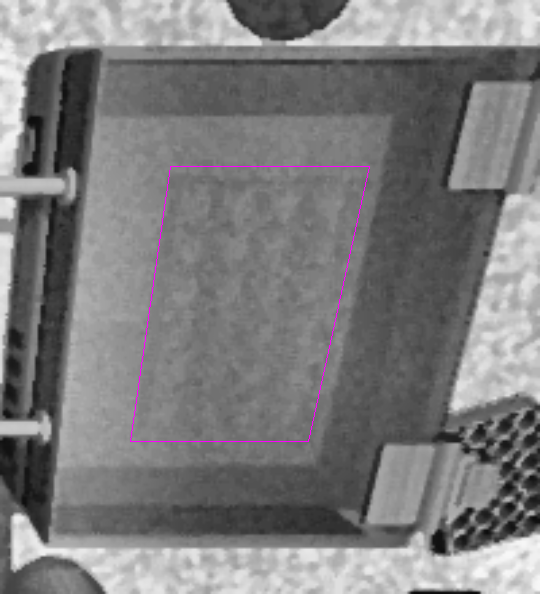

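The plate's well pattern shows through the amber inside the nest outline. Handing in.

```bash
python3 -c "
from workcell import *
o=get_obs();print(o['t'],o['ft_force'],o['qvel'].round(3));print(close_job())"
```

```text
18.1167 [ 0.45505767  0.14956889 -0.197501  ] [ 0.003 -0.005 -0.003 -0.001  0.001  0.001]
the job is handed in; nothing more can be done
None
```

The plate is against its three pins and the hood is shut over it. I handed the job in at 18.1 s; the system gave no verdict.

- **Plate:** I pushed it square onto the two rear pins with the open fingers (about 10 N at contact), then onto the end pin with the closed fingers (again about 10 N). The wrist view afterwards showed it square on the nest outline.
- **Hood:** I gripped the bar and followed its arc from 1.9 rad to shut. Forces stayed below about 10 N until the hood met the deck. I then pressed on about 3 mm too far, which gave 44 N at the wrist for a moment, so I eased off before opening the jaws and rising clear.

**Last checks:**
- The bar measured 74, 78 and 80 mm high in the three cameras, against 78 mm when shut.
- The plate's wells showed faintly through the amber, inside the nest outline. The network did not detect the plate under the hood, so its final position rests on that faint view and the earlier pin contacts.
- No bystander visible in the last pictures looked moved, though I did not measure their positions.
- The arm was still and about 0.2 m above the bar, with no contact force.

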